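Put the doming punches back with their dies

TASK

Put the four ball-ended doming punches back with their dies: pick up each one and lay it down, without dropping it, flat on the floor of the empty trough in the tray whose die has the hollow that fits its ball, lengthwise in the middle of the trough, ball at either end. Leave the two flat-nosed drifts lying where they are.

Things in the scene. Friction and masses are not known exactly. Their poses are not given: they have to be found in the camera images.
- punch_14: The smallest doming punch: steel, 78 mm long, lying on its side; octagonal shank 14 mm across flats, narrow neck, then a 14 mm ball at the +x end; -x end flat. Origin on its axis at mid-length, 7 mm above what it lies on; x along the axis to the ball. Shank from x = -36 to +20 mm; balances near x = -4 mm; 90 g, varies by 20 %.
- tray_14: Beech tray, fixed, with the smallest die: steel block 28 mm square, top at z = 32 mm, with a hollow for a 14 mm ball. Origin on the bench under the centre of the empty trough; x along the trough to the die (centre x = +96). Outline x -67 to 135, y -36 to 36 mm. Trough inside 116 (x) by 52 mm; felt floor at z = 6, walls to z = 22 mm, long walls cut away at x -32 to 32 for fingers.
- punch_19: The second smallest doming punch: steel, 84 mm long, lying on its side; octagonal shank 19 mm across flats, narrow neck, then a 19 mm ball at the +x end; -x end flat. Origin on its axis at mid-length, 9.5 mm above what it lies on; x along the axis to the ball. Shank from x = -39 to +18 mm; balances near x = -6 mm; 170 g, varies by 20 %.
- tray_19: Beech tray, fixed, with the second smallest die: steel block 34 mm square, top at z = 35 mm, with a hollow for a 19 mm ball. Origin on the bench under the centre of the empty trough; x along the trough to the die (centre x = +96). Outline x -67 to 135, y -36 to 36 mm. Trough inside 116 (x) by 52 mm; felt floor at z = 6, walls to z = 22 mm, long walls cut away at x -32 to 32 for fingers.
- punch_25: The second largest doming punch: steel, 90 mm long, lying on its side; octagonal shank 25 mm across flats, narrow neck, then a 25 mm ball at the +x end; -x end flat. Origin on its axis at mid-length, 12.5 mm above what it lies on; x along the axis to the ball. Shank from x = -42 to +15 mm; balances near x = -7 mm; 310 g, varies by 20 %.
- tray_25: Beech tray, fixed, with the second largest die: steel block 42 mm square, top at z = 39 mm, with a hollow for a 25 mm ball. Origin on the bench under the centre of the empty trough; x along the trough to the die (centre x = +96). Outline x -67 to 135, y -36 to 36 mm. Trough inside 116 (x) by 52 mm; felt floor at z = 6, walls to z = 22 mm, long walls cut away at x -32 to 32 for fingers.
- punch_32: The largest doming punch: steel, 96 mm long, lying on its side; octagonal shank 32 mm across flats, narrow neck, then a 32 mm ball at the +x end; -x end flat. Origin on its axis at mid-length, 16 mm above what it lies on; x along the axis to the ball. Shank from x = -45 to +11 mm; balances near x = -9 mm; 540 g, varies by 20 %.
- tray_32: Beech tray, fixed, with the largest die: steel block 50 mm square, top at z = 44 mm, with a hollow for a 32 mm ball. Origin on the bench under the centre of the empty trough; x along the trough to the die (centre x = +96). Outline x -67 to 135, y -36 to 36 mm. Trough inside 116 (x) by 52 mm; felt floor at z = 6, walls to z = 22 mm, long walls cut away at x -32 to 32 for fingers.
- drift_a: Bystander: a slim flat-nosed drift, dark steel, 105 mm long, octagonal shank 16 mm across flats tapering to a blunt 8 mm nose at +x, no ball. Origin on its axis at mid-length, 8 mm above the bench.
- drift_b: Bystander: a thicker flat-nosed drift, dark steel, 95 mm long, octagonal shank 21 mm across flats tapering to a blunt 11 mm nose at +x, no ball. Origin on its axis at mid-length, 10.5 mm above the bench.
Not all that is in view belongs to the job. What is shaped like the punch_19 but green is not meant. What is shaped like the punch_14 but red is not meant.

How it is judged:
At the end, for the whole second after the job is handed in: Each punch lies flat on the trough floor beside the die that fits its ball: its middle within 25 mm along and 22 mm across of the trough's centre, 4 mm in height, axis within 20 degrees of the trough's (either way round) and 7 degrees of level, released and at rest (x of punch_14 in the frame of tray_14 between -0.025 and 0.025 m and y of punch_14 in the frame of tray_14 between -0.022 and 0.022 m and z of punch_14 in the frame of tray_14 between 0.009 and 0.017 m and angle between the x axis of punch_14 and the x axis of tray_14, either way round below 0.35 rad and angle between punch_14's own x axis and vertical between 1.45 and 1.69 rad and linear speed of each of punch_14, punch_19, punch_25, punch_32 below 0.02 m/s and angular speed of each of punch_14, punch_19, punch_25, punch_32 below 0.2 rad/s and contact force between each of punch_14, punch_19, punch_25, punch_32 and the fingers below 0.05 N and x of punch_19 in the frame of tray_19 between -0.025 and 0.025 m and y of punch_19 in the frame of tray_19 between -0.022 and 0.022 m and z of punch_19 in the frame of tray_19 between 0.0115 and 0.0195 m and angle between the x axis of punch_19 and the x axis of tray_19, either way round below 0.35 rad and angle between punch_19's own x axis and vertical between 1.45 and 1.69 rad and x of punch_25 in the frame of tray_25 between -0.025 and 0.025 m and y of punch_25 in the frame of tray_25 between -0.022 and 0.022 m and z of punch_25 in the frame of tray_25 between 0.0145 and 0.0225 m and angle between the x axis of punch_25 and the x axis of tray_25, either way round below 0.35 rad and angle between punch_25's own x axis and vertical between 1.45 and 1.69 rad and x of punch_32 in the frame of tray_32 between -0.025 and 0.025 m and y of punch_32 in the frame of tray_32 between -0.022 and 0.022 m and z of punch_32 in the frame of tray_32 between 0.018 and 0.026 m and angle between the x axis of punch_32 and the x axis of tray_32, either way round below 0.35 rad and angle between punch_32's own x axis and vertical between 1.45 and 1.69 rad); the robot touches nothing.
It fails at once if a punch is dropped or thrown into its tray (faster than 0.5 m/s within 20 mm of its place on the trough floor) ((horizontal distance between punch_14 and tray_14 below 0.06 m and z of punch_14 in the frame of tray_14 below 0.033 m and linear speed of punch_14 above 0.5 m/s) or (horizontal distance between punch_19 and tray_19 below 0.06 m and z of punch_19 in the frame of tray_19 below 0.0355 m and linear speed of punch_19 above 0.5 m/s) or (horizontal distance between punch_25 and tray_25 below 0.06 m and z of punch_25 in the frame of tray_25 below 0.0385 m and linear speed of punch_25 above 0.5 m/s) or (horizontal distance between punch_32 and tray_32 below 0.06 m and z of punch_32 in the frame of tray_32 below 0.042 m and linear speed of punch_32 above 0.5 m/s)).
It fails at once if a flat-nosed drift is moved more than 25 mm (distance of any of drift_a, drift_b from where it was at the start of the episode above 0.025 m).
It also fails if it takes over 99 s, if anything falls off the work surface, if the arm or the gripper's body presses on something with over 40 N, if the wrist force passes 120 N, or if a joint passes its speed limit or range.

ROBOT

A 6-joint arm with a two-finger parallel gripper is mounted at the origin on the work surface. World frame = base frame: x ahead of the robot, y to its left, z up, the work surface at z = 0. Lengths are in m, angles in rad, forces in N, time in s.
With the tool pointing down it reaches from about 0.25 to 0.775 m from the base axis. Payload 4 kg.
Tool frame: the origin (TCP) lies midway between the tips of the shut fingers; the grasp point (between the pads) lies 19 mm behind it; z points along the fingers, y is the line along which they close (so a half turn about z gives the same grasp; the last joint's range is limited). The gripper opens to 85 mm and grips with 20 to 120 N. Pads are 22 mm wide; open, the fingers measure 114 mm over their backs; the gripper's body (76 mm by 85 mm) begins 54 mm behind the grasp point. The pads swing forward as they close: fully open they stand 13 mm farther back than shut.
Start: joints at [1.192, 0.087, 1.371, -0, 1.684, -0.103], TCP at [0.15, 0.529, 0.231] pointing down, gripper open.
Joint ranges: [-3.1, 3.1], [-0.76, 2.03], [0.27, 2.55], [-1.08, 4.22], [0.17, 2.65], [-2.57, 2.57]. Speed limits (rad/s): [2.79, 2.79, 3.14, 3.14, 3.14, 3.14].

INTERFACE

Orientations are given as a 3x3 rotation matrix whose columns are the frame's x, y, z axes.
In Python, from rig import robot, cams gives the robot as it stands. The module is installed in compiled form; this text tells all that it offers.
- The arm moves only by the tool arm_command, never from a script. Its argument "deltas" is one flat list of numbers, 4 for each row, row after row: the shift along the tool's x, y, z scaled (see below), then the turn about the tool's z scaled (see below). A call has 1 to 10 rows; each row shifts and turns the commanded pose from where the row before left it, along the tool's axes as they then stand; what a row does not reach is not made up. The controller multiplies each number of a shift by 0.25 m and each number of a turn by 45 degrees. A row lasts 1/12 s, in which the tool goes at most 41.7 mm and 7.16 degrees, less where a joint would pass 70% of its speed; a pose out of reach is approached as far as the arm can. A call with a number of a shift or a turn outside -1 to 1 is refused whole. A call with a gripper value outside its range is refused whole. "fingers" is the opening, from -1 (shut) to 1 (fully open), set as the call begins (left out, the last holds). The fingers move at their own pace and stop on an object; "newtons" is the grip in N (left out, the last holds). Time passes only in rows, so rows that do not move let the fingers close. It gives the time, the measured TCP pose, the force, the opening and the grip force at its end, in the units of the state.
- robot.state(): the state, without advancing time (a new reading comes with each control period).
- cams.capture(name): name is "scene" or "top"; returns a dict with "img" (420x560x3 uint8, red, green, blue), "fov_y" (degrees; the focal length in pixels is half the picture's height over the tangent of half this angle, whatever the lens; pixels are square), "cx", "cy" (the principal point, pixels), "k1" (the pictures are not rectified: a ray, as slopes to the right and down, at radius r is drawn at 1 + k1 r^2 times it, then the intrinsics apply), "R" (3x3) and "t" (3): a world point X has camera coordinates R X + t. Camera axes: x right, y down, z forward; pixel columns grow to the right and rows downward; lengths in m; the calibration is good to about 2 mm. A picture is of the moment at which its call begins. There is no depth.
- robot.finish_job(): hands the job in; it is judged then, once.
Trained networks look in the newest picture that a camera, given by its name, has taken for a name from the list of things; names that differ only in an ending like _2 or _b are one class to them, and where a whole thing is asked for, a point or a joint stands for the part that bears it (a point fixed in the world has none). Each returns a list of dicts, best first, with "conf" (0 to 1); they miss things now and then, are a little off and sometimes report something else, mostly with a low value. They report only what shows in the picture. A call takes as long as a camera call. They do not tell look-alikes from the thing itself.
- cams.masks_of(camera, thing): "region" (420x560 bool, what is visible of it) and "position" ([column, row] in pixels, amid what is visible of it).
The state is a dict: "time": time; "joint_pos": joint angles; "dq": joint speeds; "joint_efforts": joint torques, N m; "eef_pos": TCP position; "tool_rot": TCP orientation; "force": force on the tool from outside, world axes, zero at the start; "wrist_torque": the same for the moment, N m; "gripper_width": finger opening in m; "grasp_force": force on a finger pad.
Only numpy, scipy, OpenCV 4.12 (cv2) and the standard library are available. Lean on these libraries where they do the work, as an engineer would, in place of code of your own. Each camera call takes 0.05 s, during which the arm holds its last target. There are 200 camera calls.

## Working session

There is one attempt and no reset: what is moved stays moved. The work goes in short steps, Python scripts to look and compute and a tool call to move; the robot and the scene stay as the last step left them, time stands still between calls to the robot, and variables do not carry over. Pictures are saved under pics/ and viewed, at most 14 in all, crops included, and the job is handed in when it is done.

Besides the shell and the picture viewer there is one more tool, called after "Call:" in YAML: its name, and indented under it one key for each argument. arm_command: Moves the arm, as the interface text tells. Its arguments: {"type":"object","properties":{"deltas":{"type":"array","items":{"type":"number"}},"fingers":{"type":"number"},"newtons":{"type":"number"}},"required":["deltas"]}

```bash
mkdir -p pics; cat > h.py <<'E'
import numpy as np, cv2
from rig import robot, cams
def K(c):
    h,w=c["img"].shape[:2]; f=h/2/np.tan(np.radians(c["fov_y"])/2)
    return f
def ray(c,p):
    f=K(c); d=np.array([(p[0]-c["cx"])/f,(p[1]-c["cy"])/f]); u=d.copy()
    for _ in range(30): u=d/(1+c["k1"]*(u@u))
    R=np.array(c["R"]);t=np.array(c["t"])
    return -R.T@t, R.T@np.array([u[0],u[1],1])
def at(c,p,z):
    o,d=ray(c,p); return o+d*(z-o[2])/d[2]
def proj(c,X):
    q=np.array(c["R"])@np.array(X)+np.array(c["t"]);u=q[:2]/q[2];u=u*(1+c["k1"]*(u@u))
    return u*K(c)+[c["cx"],c["cy"]]
def save(n,img): cv2.imwrite("pics/"+n+".png",cv2.cvtColor(img,cv2.COLOR_RGB2BGR))
E
python3 - <<'E'
from h import *
for n in ("scene","top"):
    c=cams.capture(n); save(n+"0",c["img"]); print(n,c["fov_y"],c["cx"],c["cy"],c["k1"],np.round(-np.array(c["R"]).T@c["t"],3),np.round(c["R"],2).tolist())
    for th in ["punch_14","punch_19","punch_25","punch_32","tray_14","tray_19","tray_25","tray_32","drift_a","drift_b"]:
        for m in cams.masks_of(n,th)[:5]:
            g=m["region"]; print(th,round(m["conf"],2),np.round(m["position"]),g.sum(),np.round(at(c,m["position"],.01),3))
print(robot.state())
E
```

```text
scene 57.90498425137823 284.81781340682323 213.13770856208214 -0.011162507702874113 [0.753 0.496 0.607] [[-0.84, 0.55, -0.01], [0.38, 0.57, -0.73], [-0.39, -0.61, -0.69]]
punch_14 0.93 [248. 186.] 489 [ 0.432 -0.17   0.01 ]
punch_14 0.79 [221. 164.] 328 [ 0.448 -0.292  0.01 ]
punch_14 0.79 [445. 273.] 280 [0.24  0.279 0.01 ]
punch_14 0.63 [272. 213.] 197 [ 0.433 -0.056  0.01 ]
punch_14 0.58 [294. 247.] 318 [0.45  0.058 0.01 ]
punch_19 0.93 [248. 186.] 489 [ 0.432 -0.17   0.01 ]
punch_19 0.79 [221. 164.] 328 [ 0.448 -0.292  0.01 ]
punch_19 0.79 [445. 273.] 280 [0.24  0.279 0.01 ]
punch_19 0.63 [272. 213.] 197 [ 0.433 -0.056  0.01 ]
punch_19 0.58 [294. 247.] 318 [0.45  0.058 0.01 ]
punch_25 0.93 [248. 186.] 489 [ 0.432 -0.17   0.01 ]
punch_25 0.79 [221. 164.] 328 [ 0.448 -0.292  0.01 ]
punch_25 0.79 [445. 273.] 280 [0.24  0.279 0.01 ]
punch_25 0.63 [272. 213.] 197 [ 0.433 -0.056  0.01 ]
punch_25 0.58 [294. 247.] 318 [0.45  0.058 0.01 ]
punch_32 0.93 [248. 186.] 489 [ 0.432 -0.17   0.01 ]
punch_32 0.79 [221. 164.] 328 [ 0.448 -0.292  0.01 ]
punch_32 0.79 [445. 273.] 280 [0.24  0.279 0.0
[... 3439 characters left out ...]
  1.68358080e+00, -1.03080124e-01]), 'dq': array([ 0.00054017, -0.00055675,  0.00086328, -0.00017801, -0.00243988,
        0.00118369]), 'joint_efforts': array([-1.10380410e-03, -3.51738596e+01, -3.13464081e+01, -8.46155172e-05,
        4.74511107e-04,  8.32281017e-06]), 'eef_pos': array([0.14978728, 0.52922555, 0.23134291]), 'tool_rot': array([[-9.62201976e-01,  2.72336842e-01,  5.22362741e-05],
       [ 2.72336846e-01,  9.62201970e-01,  1.02332644e-04],
       [-2.23928968e-05,  1.12690535e-04, -9.99999993e-01]]), 'force': array([ 0.29774213, -0.45534269,  0.75494371]), 'wrist_torque': array([-0.03447258,  0.03690961, -0.03628854]), 'grasp_force': 0.0, 'gripper_width': 0.08557043490004594}
```

```bash
python3 - <<'E'
import cv2
for n,(x0,x1,y0,y1) in {"top0":(100,480,60,340),"scene0":(80,500,110,420)}.items():
    i=cv2.imread(f"pics/{n}.png")[y0:y1,x0:x1]; f=min(800/i.shape[1],600/i.shape[0]); print(n,f)
    cv2.imwrite(f"pics/{n}b.png",cv2.resize(i,None,fx=f*.999,fy=f*.999,interpolation=cv2.INTER_CUBIC))
E
```

```text
top0 2.1052631578947367
scene0 1.9047619047619047
```

View pics/top0b.png

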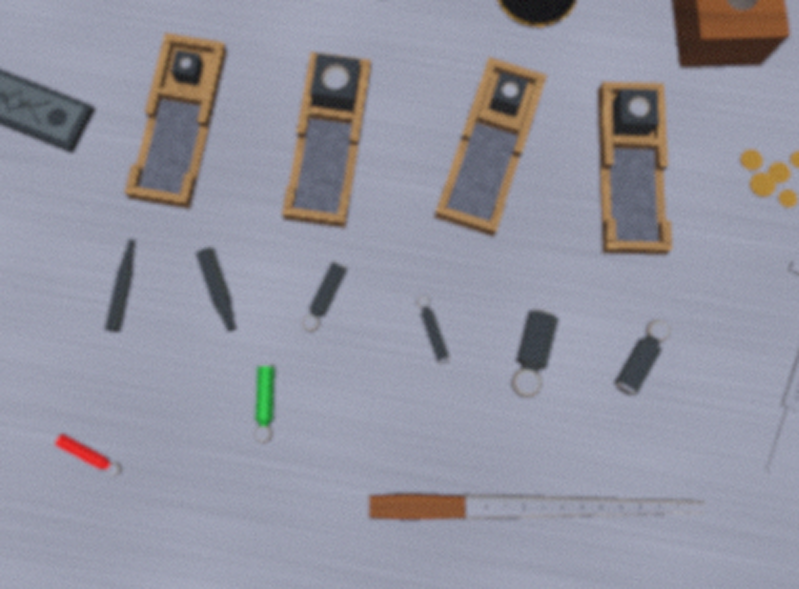

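View pics/scene0b.png

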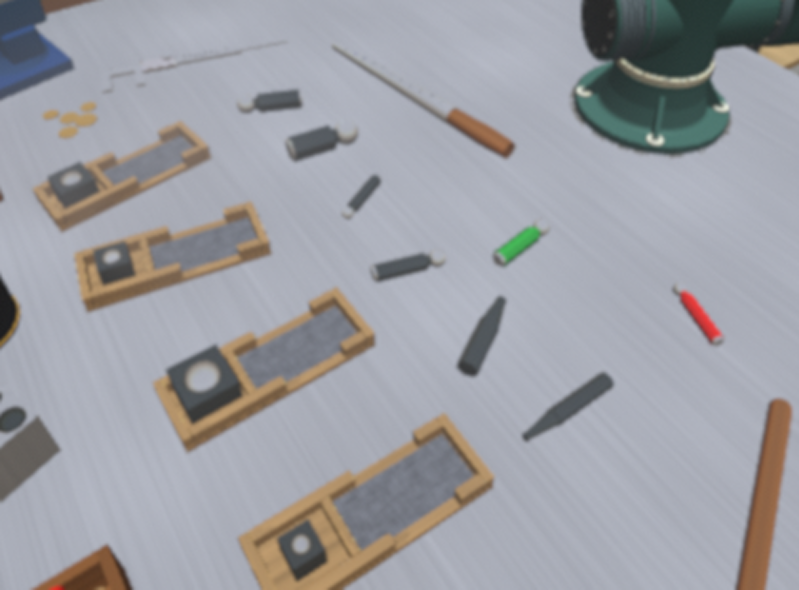

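The top crop shows dark punches at top-image pixels of about (255,200), (305,217), (355,226) and (404,229). By size these are 19, 14, 32 and 25. The green (226,250) and red (140,275) look-alikes are excluded, and the drifts are at (157,200) and (203,198). Dies from left to right look like 14, 32, 19 and 25. Next I'll check sizes with a silhouette fit in both cameras.

```bash
cat > fit.py <<'E'
from h import *
from scipy.optimize import minimize
S=4
L={14:(.078,-.036,.020),19:(.084,-.039,.018),25:(.090,-.042,.015),32:(.096,-.045,.011)}
DIE={14:(.028,.032),19:(.034,.035),25:(.042,.039),32:(.050,.044)}
def parts_punch(d):
    r=d/2000; l,a,b=L[d]; a=-l/2
    ang=np.radians(22.5+45*np.arange(8)); R8=r/np.cos(np.radians(22.5))
    sh=[[x,R8*np.cos(t),R8*np.sin(t)] for x in (a,b) for t in ang]
    c=l/2-r; ng=np.random.default_rng(0).normal(size=(150,3)); ng/=np.linalg.norm(ng,axis=1)[:,None]
    nk=[[x,.4*r*np.cos(t),.4*r*np.sin(t)] for x in (b,c) for t in ang]
    return [np.array(sh),ng*r+[c,0,0],np.array(nk)]
def box(x0,x1,y0,y1,z0,z1): return np.array([[x,y,z] for x in(x0,x1) for y in(y0,y1) for z in(z0,z1)])
def parts_tray(d):
    s,h=DIE[d]; s/=2
    return [box(-.067,.135,-.036,.036,0,.006),box(-.067,-.032,-.036,.036,0,.022),box(.032,.135,-.036,.036,0,.022),box(.096-s,.096+s,-s,s,.01,h)]
def render(c,parts,p,z):
    im=np.zeros((420*S,560*S),np.uint8); co,si=np.cos(p[2]),np.sin(p[2]); Rz=np.array([[co,-si,0],[si,co,0],[0,0,1]])
    for P in parts:
        W=P@Rz.T+[p[0],p[1],z]
        uv=np.array([proj(c,w) for w in W])
        cv2.fillConvexPoly(im,cv2.convexHull(np.round(((uv+.5)*S)*16).astype(np.int32)),255,shift=4)
    return cv2.resize(im,(560,420),interpolation=cv2.INTER_AREA)/255.
def fit(views,parts,p0,z):
    G=lambda a:cv2.GaussianBlur(a.astype(float),(0,0),1.0)
    T=[(c,G(m),m.sum()) for c,m in views]
    f=lambda p:sum(((G(render(c,parts,p,z))-t)**2).sum()/n for c,t,n in T)
    best=None
    sx=np.array([[0,0,0],[.012,0,0],[0,.012,0],[0,0,.2]])
    r=minimize(f,p0,method="Nelder-Mead",options=dict(initial_simplex=np.array(p0)+sx,xatol=2e-4,fatol=1e-5,maxiter=120))
    return r.x,r.fun
E
cat > m1.py <<'E'
from fit import *
C={n:cams.capture(n) for n in("scene","top")}
M={n:{k:cams.masks_of(n,k) for k in("punch_14","tray_14")} for n in C}
def near(n,k,X):
    u=proj(C[n],X); l=[m for m in M[n][k] if np.linalg.norm(u-m["position"])<22]
    return l and (C[n],min(l,key=lambda m:np.linalg.norm(u-m["position"]))["region"])
for X in [(.455,.064,.01),(.43,-.056,.01),(.43,-.17,.01),(.449,-.29,.01)]:
    v=[q for n in C if (q:=near(n,"punch_14",X))]
    m=v[-1][1]; ys,xs=np.nonzero(m); W=np.array([at(v[-1][0],(x,y),.01)[:2] for x,y in zip(xs,ys)]); e=np.linalg.eigh(np.cov(W.T))[1][:,1]; y0=np.arctan2(e[1],e[0])
    res=[]
    for d in L:
        for f in(0,np.pi):
            p,s=fit(v,parts_punch(d),[*W.mean(0),y0+f],d/2000); res.append((s,d,p))
    res.sort(key=lambda r:r[0])
    print("P",len(v),[(round(s,3),d,np.round(p,3).tolist()) for s,d,p in res[:3]])
    for q in v[::1]: p,s=fit([q],parts_punch(res[0][1]),res[0][2],res[0][1]/2000); print("  single",np.round(p,3),round(s,3))
for X,y0 in [((.63,.27,.01),-.2),((.64,.10,.01),-.1),((.667,-.093,.01),-.3),((.668,-.255,.01),.0)]:
    v=[q for n in C if (q:=near(n,"tray_14",X))]
    res=[]
    for d in DIE:
        p,s=fit(v,parts_tray(d),[X[0]-.03,X[1],y0],0); res.append((s,d,p))
    res.sort(key=lambda r:r[0])
    print("T",len(v),[(round(s,4),d,np.round(p,3).tolist()) for s,d,p in res])
    for q in v: p,s=fit([q],parts_tray(res[0][1]),res[0][2],0); print("  single",np.round(p,3),round(s,3))
E
time python3 m1.py
python3 - <<'E'
import cv2
i=cv2.imread("pics/top0.png")
a=cv2.resize(i[75:185,155:425],None,fx=2.96,fy=2.7,interpolation=cv2.INTER_CUBIC)
b=cv2.resize(i[180:255,225:425],None,fx=3.996,fy=3.9,interpolation=cv2.INTER_CUBIC)
import numpy as np
w=min(a.shape[1],b.shape[1]); cv2.imwrite("pics/crop1.png",np.vstack([a[:,:w],b[:,:w]])[:600])
E
```

```text
P 2 [(np.float64(0.051), 19, [0.45, 0.064, 2.868]), (np.float64(0.094), 19, [0.454, 0.064, 6.008]), (np.float64(0.134), 14, [0.451, 0.064, 2.864])]
  single [0.452 0.064 2.866] 0.012
  single [0.45  0.065 2.874] 0.034
P 2 [(np.float64(0.047), 14, [0.437, -0.06, 0.494]), (np.float64(0.086), 14, [0.433, -0.062, -2.65]), (np.float64(0.304), 19, [0.438, -0.058, 0.516])]
  single [ 0.438 -0.06   0.498] 0.019
  single [ 0.437 -0.059  0.492] 0.018
P 2 [(np.float64(0.045), 32, [0.426, -0.172, 3.013]), (np.float64(0.119), 32, [0.432, -0.172, 6.158]), (np.float64(0.238), 25, [0.427, -0.174, 3.005])]
  single [ 0.426 -0.174  3.051] 0.013
  single [ 0.425 -0.171  3.007] 0.01
P 2 [(np.float64(0.07), 25, [0.447, -0.29, 5.891]), (np.float64(0.182), 19, [0.446, -0.292, 5.902]), (np.float64(0.196), 25, [0.443, -0.289, 2.767])]
  single [ 0.447 -0.292  5.874] 0.054
  single [ 0.446 -0.29   5.895] 0.008
T 2 [(np.float64(0.0065), 14, [0.596, 0.27, -0.004]), (np.float64(0.0065), 19, [0.596, 0.27, -0.004]), (np.float64(0.0065), 25, [0.596, 0.27, -0.004]), (np.float64(0.0065), 32, [0.596, 0.27, -0.004])]
 
[... 255 characters left out ...]
603, 0.094, 0.017])]
  single [0.603 0.094 0.021] 0.007
  single [0.603 0.094 0.019] 0.005
T 2 [(np.float64(0.0217), 14, [0.627, -0.088, -0.157]), (np.float64(0.0217), 19, [0.627, -0.088, -0.157]), (np.float64(0.0263), 25, [0.628, -0.088, -0.154]), (np.float64(0.0538), 32, [0.627, -0.087, -0.153])]
  single [ 0.628 -0.088 -0.152] 0.015
  single [ 0.627 -0.087 -0.165] 0.006
T 2 [(np.float64(0.0305), 25, [0.629, -0.263, 0.143]), (np.float64(0.0384), 14, [0.629, -0.263, 0.139]), (np.float64(0.0384), 19, [0.629, -0.263, 0.139]), (np.float64(0.0485), 32, [0.629, -0.263, 0.147])]
  single [ 0.63  -0.264  0.148] 0.004
  single [ 0.627 -0.262  0.137] 0.019
real	0m58.528s
user	1m31.486s
sys	0m32.397s
```

View pics/crop1.png

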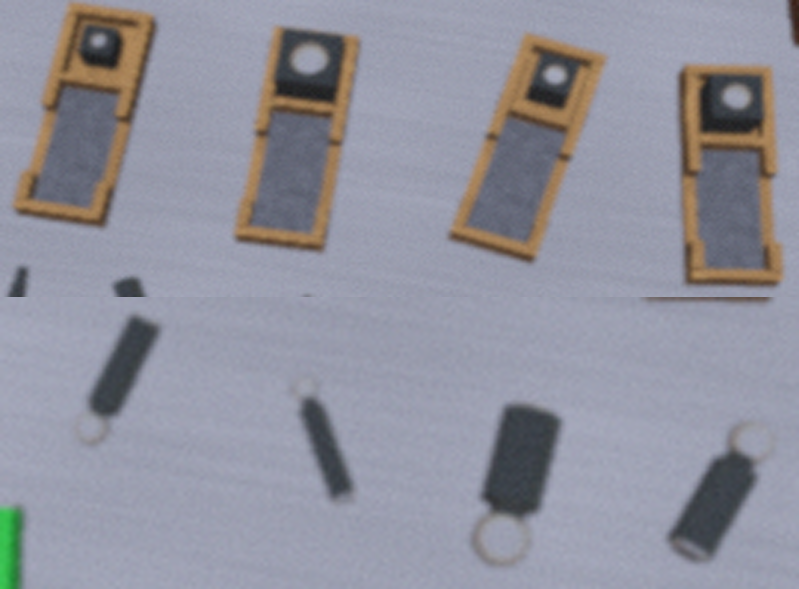

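```bash
cat > plan.py <<'E'
import sys
from h import *
P={14:(.437,-.060,.494,-.004),19:(.451,.0645,2.868,-.006),25:(.447,-.291,-.393,-.007),32:(.426,-.172,3.02,-.009)}
T={14:(.596,.270,-.004),19:(.627,-.088,-.157),25:(.629,-.263,.143),32:(.603,.094,.021)}
def plan(x,y,z,th):
    s=robot.state(); p=s["eef_pos"]; R=s["tool_rot"]; t0=np.arctan2(R[1,0],R[0,0])
    dt=(th-t0+np.pi/2)%np.pi-np.pi/2
    t=t0+dt; c,sn=np.cos(t),np.sin(t); d=np.array([x,y,z])-p
    v=np.array([c*d[0]+sn*d[1], sn*d[0]-c*d[1], -d[2]])/.25
    j=s["joint_pos"]; j6=np.arctan2(y,x)+np.pi/2-t; 
    print(f"t={s['time']:.2f} TCP {np.round(p,4)} th {t0:.3f} w {s['gripper_width']:.4f} gf {s['grasp_force']:.1f} F {np.round(s['force'],1)} j6now {j[5]:.2f} j6tgt {j6:.2f}")
    print("turn total",round(-dt/(np.pi/4),3),"-> rows>=",int(np.ceil(abs(dt)/.118)),"| shift xyz total",np.round(v,3),"-> rows>=",int(np.ceil(np.linalg.norm(v)/.15)), "per row",np.round(v/max(1,np.ceil(np.linalg.norm(v)/.15)),3))
def punch(d,z,off=(0,0)):
    x,y,t,b=P[d]; plan(x+b*np.cos(t)+off[0],y+b*np.sin(t)+off[1],z,t)
def tray(d,z,flip):  # flip: punch x axis opposite tray x
    x,y,t=T[d]; b=P[d][3]*(-1 if flip else 1); plan(x+b*np.cos(t),y+b*np.sin(t),z,t)
eval(sys.argv[1])
E
python3 plan.py "punch(19,.08)"
```

```text
t=1.40 TCP [0.1498 0.5292 0.2313] th 2.866 w 0.0853 gf 0.0 F [-0.7  0.1 -0.2] j6now -0.10 j6tgt -1.16
turn total -0.003 -> rows>= 1 | shift xyz total [-1.686 -1.464  0.605] -> rows>= 16 per row [-0.105 -0.092  0.038]
```

Call:
arm_command:
  deltas: [-0.1, -0.087, 0.03, 0, -0.1, -0.087, 0.03, 0, -0.1, -0.087, 0.03, 0, -0.1, -0.087, 0.03, 0, -0.1, -0.087, 0.03, 0, -0.1, -0.087, 0.03, 0, -0.1, -0.087, 0.03, 0, -0.1, -0.087, 0.03, 0, -0.1, -0.087, 0.03, 0, -0.1, -0.087, 0.03, 0]
  fingers: 0.3
  newtons: 80

```text
time: 2.23
eef_pos: [0.3317, 0.2505, 0.1563]
tool_rot: [[-0.962, 0.272, 0.001], [0.272, 0.962, 0.001], [-0.001, 0.001, -1.0]]
force: [0.6, -0.1, 0.5]
gripper_width: 0.0551
grasp_force: 0.0
```

Call:
arm_command:
  deltas: [-0.1, -0.087, 0.044, 0, -0.1, -0.087, 0.044, 0, -0.1, -0.087, 0.044, 0, -0.1, -0.087, 0.044, 0, -0.1, -0.087, 0.044, 0, -0.1, -0.087, 0.044, 0, -0.086, -0.072, 0.042, 0, 0, 0, 0, 0, 0, 0, 0, 0]

```text
time: 2.98
eef_pos: [0.4556, 0.0613, 0.0791]
tool_rot: [[-0.961, 0.275, -0.002], [0.275, 0.961, 0.0], [0.002, -0.0, -1.0]]
force: [-0.3, 0.2, -0.1]
gripper_width: 0.0553
grasp_force: 0.0
```

```bash
python3 plan.py "punch(19,.004)"; python3 - <<'E'
from h import *
o=[]
for n,(u,v) in {"top":(255,200),"scene":(290,240)}.items():
    c=cams.capture(n)["img"][v-60:v+60,u-60:u+60]; o.append(cv2.resize(c,(400,400),interpolation=cv2.INTER_CUBIC))
save("g19",np.hstack(o))
E
```

```text
t=2.98 TCP [0.4556 0.0613 0.0791] th 2.863 w 0.0553 gf 0.0 F [-0.3  0.2 -0.1] j6now -1.28 j6tgt -1.16
turn total -0.007 -> rows>= 1 | shift xyz total [-0.003  0.007  0.3  ] -> rows>= 3 per row [-0.001  0.002  0.1  ]
```

View pics/g19.png

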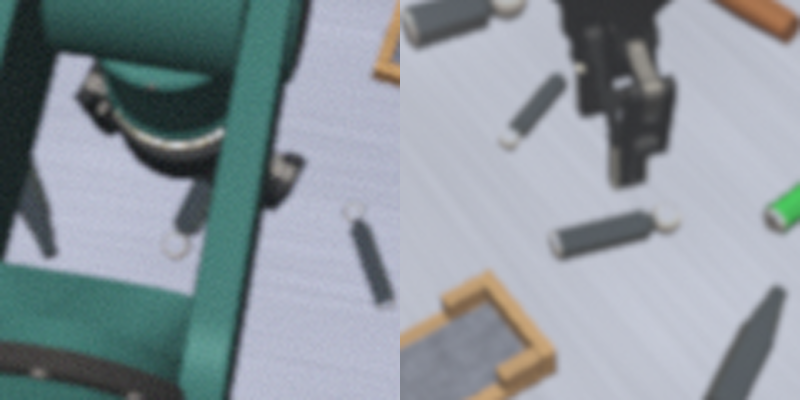

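The crops show the gripper straddling the 19 shank: punch at about (255,203) in top, fingers above it. I'll go down and grip.

Call:
arm_command:
  deltas: [0, 0.007, 0.1, 0, 0, 0, 0.1, 0, 0, 0, 0.06, 0, 0, 0, 0.04, 0, 0, 0, 0, 0, 0, 0, 0, 0]

```text
time: 3.58
eef_pos: [0.4561, 0.0648, 0.0053]
tool_rot: [[-0.963, 0.271, 0.0], [0.271, 0.963, 0.0], [-0.0, 0.0, -1.0]]
force: [0.7, 0.0, 0.9]
gripper_width: 0.0559
grasp_force: 0.0
```

Call:
arm_command:
  deltas: [0, 0, 0, 0, 0, 0, 0, 0, 0, 0, 0, 0, 0, 0, 0, 0, 0, 0, 0, 0, 0, 0, 0, 0, 0, 0, 0, 0]
  fingers: -1

```text
time: 4.17
eef_pos: [0.4572, 0.064, 0.0065]
tool_rot: [[-0.962, 0.272, 0.003], [0.272, 0.962, 0.0], [-0.002, 0.001, -1.0]]
force: [-1.4, -0.4, 6.5]
gripper_width: 0.0162
grasp_force: 79.7
```

Call:
arm_command:
  deltas: [0, 0, -0.04, 0, 0, 0, -0.08, 0, 0, 0, -0.1, 0, 0, 0, -0.1, 0, 0, 0, 0, 0]

```text
time: 4.58
eef_pos: [0.4599, 0.064, 0.0907]
tool_rot: [[-0.962, 0.272, 0.011], [0.272, 0.962, 0.0], [-0.01, 0.003, -1.0]]
force: [0.9, 0.4, -0.1]
gripper_width: 0.0163
grasp_force: 78.8
```

```bash
python3 plan.py "tray(19,.08,True)"
```

```text
t=4.58 TCP [0.4599 0.064  0.0907] th 2.866 w 0.0163 gf 78.8 F [ 0.9  0.4 -0.1] j6now -1.28 j6tgt -1.55
turn total -0.151 -> rows>= 2 | shift xyz total [-0.779 -0.496  0.043] -> rows>= 7 per row [-0.111 -0.071  0.006]
```

```bash
python3 - <<'E'
from h import *
o=[]
for n,(u,v) in {"top":(255,200),"scene":(290,220)}.items():
    c=cams.capture(n)["img"][v-50:v+50,u-50:u+50]; o.append(cv2.resize(c,(400,400),interpolation=cv2.INTER_CUBIC))
save("g19b",np.hstack(o)); print(robot.state()["force"],robot.state()["wrist_torque"])
E
```

```text
[-0.70560346  0.03023167 -1.72090536] [-0.00106946  0.01631996 -0.05860408]
```

View pics/g19b.png

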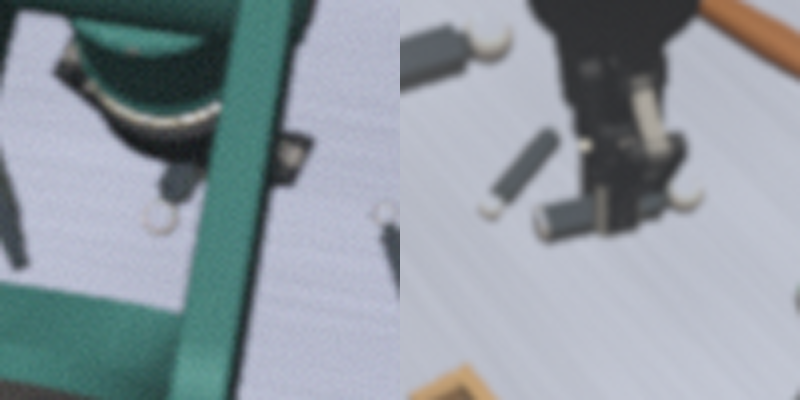

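The punch is held level in the fingers (scene crop: shank through the pads, ball at the right). Moving it to tray_19.

Call:
arm_command:
  deltas: [0, 0, 0, -0.076, 0, 0, 0, -0.076, -0.1, -0.06, 0, 0, -0.11, -0.07, 0, 0, -0.11, -0.07, 0, 0, -0.11, -0.07, 0, 0, -0.11, -0.07, 0, 0, -0.11, -0.07, 0, 0, -0.11, -0.07, 0, 0, 0, 0, 0, 0]

```text
time: 5.52
eef_pos: [0.6272, -0.0885, 0.081]
tool_rot: [[-0.987, 0.16, -0.002], [0.16, 0.987, -0.002], [0.002, -0.002, -1.0]]
force: [-0.6, -0.0, -1.8]
gripper_width: 0.0167
grasp_force: 78.8
```

Call:
arm_command:
  deltas: [0, 0, 0, 0, 0, 0, 0, 0]

```text
time: 5.68
eef_pos: [0.6235, -0.0837, 0.0822]
tool_rot: [[-0.988, 0.156, -0.005], [0.156, 0.988, 0.002], [0.005, 0.001, -1.0]]
force: [-0.2, 0.4, -1.5]
gripper_width: 0.0161
grasp_force: 78.8
```

```bash
python3 plan.py "tray(19,.0125,True)"
```

```text
t=5.68 TCP [ 0.6235 -0.0837  0.0822] th 2.985 w 0.0161 gf 78.8 F [-0.2  0.4 -1.5] j6now -1.64 j6tgt -1.55
turn total 0.0 -> rows>= 1 | shift xyz total [-0.04  -0.015  0.279] -> rows>= 2 per row [-0.02  -0.007  0.139]
```

Call:
arm_command:
  deltas: [-0.04, -0.015, 0.05, 0, 0, 0, 0.08, 0, 0, 0, 0.07, 0, 0, 0, 0.04, 0, 0, 0, 0.02, 0, 0, 0, 0.012, 0, 0, 0, 0, 0, 0, 0, 0, 0]

```text
time: 6.35
eef_pos: [0.635, -0.0893, 0.0179]
tool_rot: [[-0.988, 0.155, 0.002], [0.155, 0.988, -0.0], [-0.002, -0.0, -1.0]]
force: [-0.0, -0.2, -1.6]
gripper_width: 0.0162
grasp_force: 78.8
```

Call:
arm_command:
  deltas: [0, 0, 0.004, 0, 0, 0, 0.004, 0, 0, 0, 0, 0]

```text
time: 6.6
eef_pos: [0.6348, -0.0895, 0.0154]
tool_rot: [[-0.988, 0.156, 0.001], [0.156, 0.988, -0.0], [-0.001, 0.0, -1.0]]
force: [0.4, -0.4, -2.2]
gripper_width: 0.0161
grasp_force: 78.8
```

Call:
arm_command:
  deltas: [0, 0, 0.004, 0, 0, 0, 0.004, 0, 0, 0, 0, 0, 0, 0, 0, 0]

```text
time: 6.93
eef_pos: [0.6344, -0.0894, 0.0127]
tool_rot: [[-0.988, 0.156, -0.0], [0.156, 0.988, 0.0], [0.0, 0.0, -1.0]]
force: [0.5, -0.1, -1.5]
gripper_width: 0.0163
grasp_force: 78.8
```

Call:
arm_command:
  deltas: [0, 0, 0.003, 0, 0, 0, 0, 0, 0, 0, 0, 0]

```text
time: 7.18
eef_pos: [0.6345, -0.0894, 0.0126]
tool_rot: [[-0.988, 0.156, 0.0], [0.156, 0.988, -0.0], [-0.0, 0.0, -1.0]]
force: [-2.3, 0.0, 1.3]
gripper_width: 0.0162
grasp_force: 79.2
```

Call:
arm_command:
  deltas: [0, 0, 0, 0, 0, 0, 0, 0, 0, 0, 0, 0, 0, 0, 0, 0]
  fingers: 0

```text
time: 7.52
eef_pos: [0.6346, -0.0894, 0.0121]
tool_rot: [[-0.988, 0.156, 0.0], [0.156, 0.988, 0.0], [-0.0, 0.0, -1.0]]
force: [0.0, -0.5, -1.0]
gripper_width: 0.0429
grasp_force: 0.0
```

Call:
arm_command:
  deltas: [0, 0, -0.04, 0, 0, 0, -0.08, 0, 0, 0, -0.12, 0, 0, 0, -0.06, 0]

```text
time: 7.85
eef_pos: [0.6359, -0.0897, 0.0912]
tool_rot: [[-0.988, 0.156, 0.005], [0.156, 0.988, -0.001], [-0.005, -0.0, -1.0]]
force: [0.7, 0.4, 1.6]
gripper_width: 0.0425
grasp_force: 0.0
```

```bash
python3 plan.py "punch(14,.08)"
```

```text
t=7.85 TCP [ 0.6359 -0.0897  0.0912] th 2.985 w 0.0425 gf 0.0 F [0.7 0.4 1.6] j6now -1.64 j6tgt -2.21
turn total -0.828 -> rows>= 6 | shift xyz total [0.66  0.482 0.045] -> rows>= 6 per row [0.11  0.08  0.007]
```

Call:
arm_command:
  deltas: [0, 0, 0, -0.138, 0, 0, 0, -0.138, 0, 0, 0, -0.138, 0, 0, 0, -0.138, 0, 0, 0, -0.138, 0, 0, 0, -0.138, 0.1, 0.07, 0, 0, 0.11, 0.08, 0, 0, 0.11, 0.08, 0, 0]

```text
time: 8.6
eef_pos: [0.5361, -0.0767, 0.0874]
tool_rot: [[-0.88, -0.474, 0.0], [-0.474, 0.88, 0.0], [-0.0, -0.0, -1.0]]
force: [0.9, 0.2, 1.1]
gripper_width: 0.0427
grasp_force: 0.0
```

Call:
arm_command:
  deltas: [0.11, 0.08, 0.01, 0, 0.11, 0.08, 0.02, 0, 0.11, 0.08, 0.02, 0, 0, 0, 0, 0, 0, 0, 0, 0, 0, 0, 0, 0]

```text
time: 9.1
eef_pos: [0.4367, -0.0633, 0.0759]
tool_rot: [[-0.881, -0.474, 0.003], [-0.474, 0.881, -0.001], [-0.002, -0.002, -1.0]]
force: [0.3, -0.7, -0.6]
gripper_width: 0.0426
grasp_force: 0.0
```

```bash
python3 plan.py "punch(14,.003)"; python3 - <<'E'
from h import *
o=[]
for n,(u,v) in {"top":(305,217),"scene":(160,240)}.items():
    c=cams.capture(n)["img"][v-50:v+50,u-50:u+50]; o.append(cv2.resize(c,(400,400),interpolation=cv2.INTER_CUBIC))
c=cams.capture("scene")["img"][150:250,220:320]; o[0]=cv2.resize(c,(400,400),interpolation=cv2.INTER_CUBIC)
save("g14",np.hstack(o))
E
```

```text
t=9.10 TCP [ 0.4367 -0.0633  0.0759] th -2.648 w 0.0426 gf 0.0 F [ 0.3 -0.7 -0.6] j6now -2.34 j6tgt 4.08
turn total -0.0 -> rows>= 1 | shift xyz total [0.009 0.011 0.291] -> rows>= 2 per row [0.004 0.006 0.146]
```

View pics/g14.png

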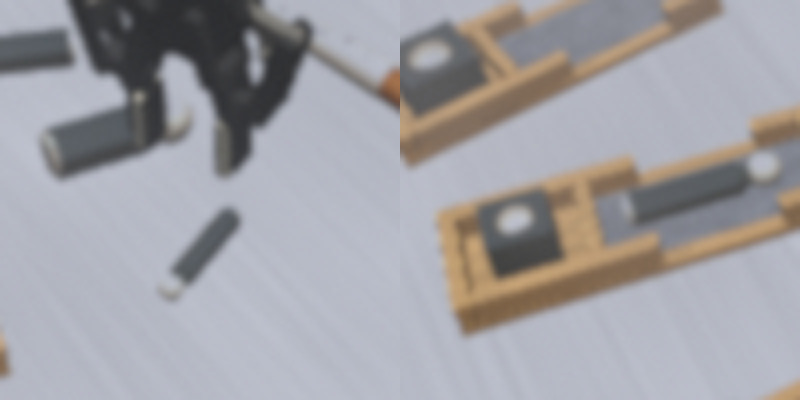

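The 19 lies in its trough (right crop), and the fingers straddle the 14 axis (left crop). Going down.

Call:
arm_command:
  deltas: [0.009, 0.011, 0.08, 0, 0, 0, 0.1, 0, 0, 0, 0.06, 0, 0, 0, 0.035, 0, 0, 0, 0.012, 0, 0, 0, 0, 0, 0, 0, 0, 0]

```text
time: 9.83
eef_pos: [0.4336, -0.062, 0.0037]
tool_rot: [[-0.88, -0.474, 0.002], [-0.474, 0.88, -0.0], [-0.001, -0.001, -1.0]]
force: [0.5, 0.2, 0.3]
gripper_width: 0.0429
grasp_force: 0.0
```

Call:
arm_command:
  deltas: [0, 0, 0, 0, 0, 0, 0, 0, 0, 0, 0, 0, 0, 0, 0, 0, 0, 0, 0, 0, 0, 0, 0, 0, 0, 0, 0, 0]
  fingers: -1

```text
time: 10.42
eef_pos: [0.4334, -0.0619, 0.0042]
tool_rot: [[-0.88, -0.474, 0.002], [-0.474, 0.88, -0.001], [-0.002, -0.002, -1.0]]
force: [-0.5, 0.9, 5.9]
gripper_width: 0.0108
grasp_force: 80.1
```

Call:
arm_command:
  deltas: [0, 0, -0.04, 0, 0, 0, -0.08, 0, 0, 0, -0.1, 0, 0, 0, -0.1, 0, 0, 0, 0, 0, 0, 0, 0, 0]

```text
time: 10.92
eef_pos: [0.4336, -0.0619, 0.0847]
tool_rot: [[-0.88, -0.474, 0.004], [-0.474, 0.88, -0.001], [-0.003, -0.003, -1.0]]
force: [0.7, -0.8, -1.1]
gripper_width: 0.0112
grasp_force: 79.3
```

```bash
python3 plan.py "tray(14,.08,True)"; python3 - <<'E'
from h import *
c=cams.capture("scene")["img"][130:250,210:330]; save("g14b",cv2.resize(c,(400,400),interpolation=cv2.INTER_CUBIC))
E
```

```text
t=10.92 TCP [ 0.4336 -0.0619  0.0847] th -2.648 w 0.0112 gf 79.3 F [ 0.7 -0.8 -1.1] j6now -2.34 j6tgt 5.14
turn total 0.634 -> rows>= 5 | shift xyz total [-0.66   1.33   0.019] -> rows>= 10 per row [-0.066  0.133  0.002]
```

View pics/g14b.png

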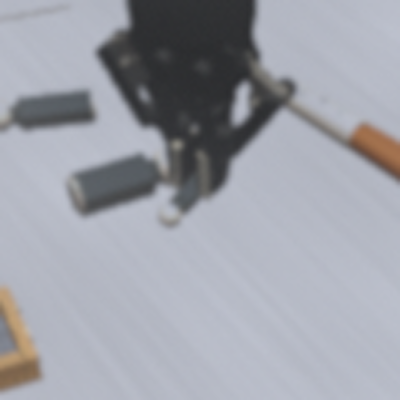

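Call:
arm_command:
  deltas: [0, 0, 0, 0.127, 0, 0, 0, 0.127, 0, 0, 0, 0.127, 0, 0, 0, 0.127, 0, 0, 0, 0.126, -0.06, 0.12, 0, 0, -0.06, 0.12, 0, 0, -0.06, 0.12, 0, 0, -0.06, 0.12, 0, 0, -0.06, 0.12, 0, 0]

```text
time: 11.8
eef_pos: [0.5069, 0.0894, 0.0806]
tool_rot: [[-1.0, 0.004, -0.004], [0.004, 1.0, -0.0], [0.004, -0.0, -1.0]]
force: [0.9, -0.6, -0.9]
gripper_width: 0.0108
grasp_force: 79.3
```

Call:
arm_command:
  deltas: [-0.06, 0.13, 0, 0, -0.06, 0.13, 0, 0, -0.06, 0.13, 0, 0, -0.06, 0.13, 0, 0, -0.05, 0.11, 0, 0, -0.038, 0.1, 0, 0, 0, 0, 0, 0, 0, 0, 0, 0, 0, 0, 0, 0]

```text
time: 12.55
eef_pos: [0.5895, 0.2695, 0.0807]
tool_rot: [[-1.0, 0.004, -0.004], [0.004, 1.0, -0.002], [0.004, -0.002, -1.0]]
force: [-0.4, 0.1, -0.6]
gripper_width: 0.0108
grasp_force: 79.3
```

```bash
python3 plan.py "tray(14,.0115,False)"
```

```text
t=12.55 TCP [0.5895 0.2695 0.0807] th 3.138 w 0.0108 gf 79.3 F [-0.4  0.1 -0.6] j6now -1.23 j6tgt -1.14
turn total 0.0 -> rows>= 1 | shift xyz total [-0.01   0.002  0.277] -> rows>= 2 per row [-0.005  0.001  0.138]
```

Call:
arm_command:
  deltas: [0, 0, 0.06, 0, 0, 0, 0.08, 0, 0, 0, 0.06, 0, 0, 0, 0.04, 0, 0, 0, 0.02, 0, 0, 0, 0.008, 0, 0, 0, 0.004, 0, 0, 0, 0.004, 0, 0, 0, 0, 0]

```text
time: 13.3
eef_pos: [0.5914, 0.2704, 0.0149]
tool_rot: [[-1.0, 0.004, 0.002], [0.004, 1.0, 0.001], [-0.002, 0.001, -1.0]]
force: [0.1, 0.1, -0.6]
gripper_width: 0.011
grasp_force: 79.3
```

Call:
arm_command:
  deltas: [0, 0, 0.004, 0, 0, 0, 0, 0, 0, 0, 0, 0]

```text
time: 13.55
eef_pos: [0.5909, 0.2704, 0.0132]
tool_rot: [[-1.0, 0.004, 0.001], [0.004, 1.0, 0.0], [-0.001, 0.0, -1.0]]
force: [-0.9, -1.2, -1.2]
gripper_width: 0.011
grasp_force: 79.3
```

Call:
arm_command:
  deltas: [0, 0, 0.004, 0, 0, 0, 0.004, 0, 0, 0, 0, 0, 0, 0, 0, 0]

```text
time: 13.88
eef_pos: [0.5906, 0.2702, 0.0106]
tool_rot: [[-1.0, 0.004, -0.0], [0.004, 1.0, -0.0], [0.0, -0.0, -1.0]]
force: [0.6, -0.1, -1.6]
gripper_width: 0.0105
grasp_force: 79.3
```

Call:
arm_command:
  deltas: [0, 0, 0.004, 0, 0, 0, 0, 0, 0, 0, 0, 0]

```text
time: 14.13
eef_pos: [0.5908, 0.2703, 0.0103]
tool_rot: [[-1.0, 0.004, 0.0], [0.004, 1.0, 0.0], [-0.0, 0.0, -1.0]]
force: [-1.0, 0.7, 1.7]
gripper_width: 0.011
grasp_force: 79.6
```

Contact. Release and lift, opening wider for the 32.

Call:
arm_command:
  deltas: [0, 0, 0, 0, 0, 0, 0, 0, 0, 0, 0, 0, 0, 0, 0, 0]
  fingers: 0

```text
time: 14.47
eef_pos: [0.5908, 0.2702, 0.0097]
tool_rot: [[-1.0, 0.004, 0.0], [0.004, 1.0, 0.0], [-0.0, 0.0, -1.0]]
force: [0.1, -0.8, -0.6]
gripper_width: 0.0424
grasp_force: 0.0
```

Call:
arm_command:
  deltas: [0, 0, -0.04, 0, 0, 0, -0.08, 0, 0, 0, -0.12, 0, 0, 0, -0.06, 0]

```text
time: 14.8
eef_pos: [0.5921, 0.2708, 0.089]
tool_rot: [[-1.0, 0.004, 0.005], [0.004, 1.0, 0.002], [-0.005, 0.002, -1.0]]
force: [1.6, 0.5, 0.3]
gripper_width: 0.0428
grasp_force: 0.0
```

```bash
python3 plan.py "punch(32,.09)"
```

```text
t=14.80 TCP [0.5921 0.2708 0.089 ] th 3.138 w 0.0428 gf 0.0 F [1.6 0.5 0.3] j6now -1.22 j6tgt -1.83
turn total 0.15 -> rows>= 1 | shift xyz total [ 0.409 -1.839 -0.004] -> rows>= 13 per row [ 0.031 -0.141 -0.   ]
```

Call:
arm_command:
  deltas: [0, 0, 0, 0.075, 0, 0, 0, 0.075, 0.03, -0.13, 0, 0, 0.03, -0.14, 0, 0, 0.03, -0.14, 0, 0, 0.03, -0.14, 0, 0, 0.03, -0.14, 0, 0, 0.03, -0.14, 0, 0, 0.03, -0.14, 0, 0, 0.03, -0.14, 0, 0]
  fingers: 0.6
  newtons: 110

```text
time: 15.63
eef_pos: [0.4969, 0.0006, 0.0859]
tool_rot: [[-0.993, 0.121, 0.002], [0.121, 0.993, -0.0], [-0.002, 0.0, -1.0]]
force: [0.4, 0.0, 0.3]
gripper_width: 0.0681
grasp_force: 0.0
```

Call:
arm_command:
  deltas: [0.03, -0.14, 0, 0, 0.03, -0.14, 0, 0, 0.03, -0.14, 0, 0, 0.03, -0.14, 0, 0, 0.03, -0.12, 0, 0, 0.02, -0.05, 0, 0, 0, 0, 0, 0, 0, 0, 0, 0]

```text
time: 16.3
eef_pos: [0.4331, -0.1744, 0.0856]
tool_rot: [[-0.992, 0.124, 0.001], [0.124, 0.992, 0.0], [-0.001, 0.0, -1.0]]
force: [0.5, -0.1, 0.6]
gripper_width: 0.0687
grasp_force: 0.0
```

```bash
python3 plan.py "punch(32,.004)"; python3 - <<'E'
from h import *
c=cams.capture("scene")["img"]; o=[cv2.resize(c[130:250,190:310],(400,400),interpolation=cv2.INTER_CUBIC),cv2.resize(c[300:420,220:340],(400,400),interpolation=cv2.INTER_CUBIC)]
save("g32",np.hstack(o))
E
```

```text
t=16.30 TCP [ 0.4331 -0.1744  0.0856] th 3.018 w 0.0687 gf 0.0 F [ 0.5 -0.1  0.6] j6now -1.95 j6tgt -1.83
turn total -0.003 -> rows>= 1 | shift xyz total [-0.006  0.006  0.326] -> rows>= 3 per row [-0.002  0.002  0.109]
```

View pics/g32.png

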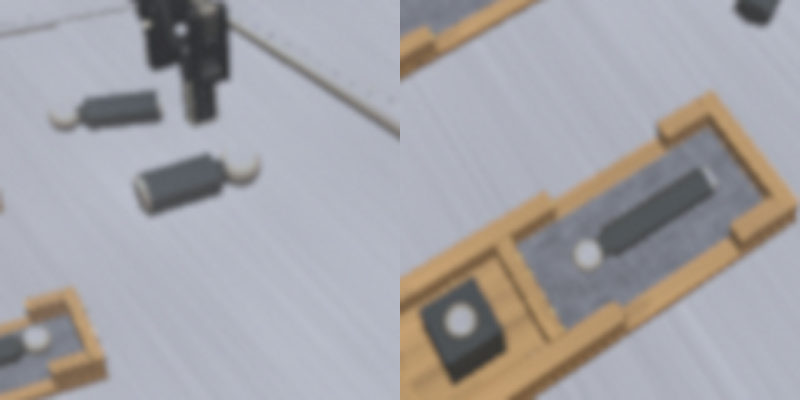

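The 14 lies in its trough beside the small die, and the fingers stand over the 32 shank. Descending.

Call:
arm_command:
  deltas: [-0.006, 0.006, 0.1, 0, 0, 0, 0.1, 0, 0, 0, 0.07, 0, 0, 0, 0.04, 0, 0, 0, 0.012, 0, 0, 0, 0, 0, 0, 0, 0, 0]

```text
time: 16.93
eef_pos: [0.4358, -0.1725, 0.0053]
tool_rot: [[-0.993, 0.121, 0.002], [0.121, 0.993, -0.001], [-0.002, -0.0, -1.0]]
force: [-0.7, 0.3, 0.9]
gripper_width: 0.0682
grasp_force: 0.0
```

Call:
arm_command:
  deltas: [0, 0, 0, 0, 0, 0, 0, 0, 0, 0, 0, 0, 0, 0, 0, 0, 0, 0, 0, 0, 0, 0, 0, 0, 0, 0, 0, 0]
  fingers: -1

```text
time: 17.52
eef_pos: [0.4355, -0.1728, 0.0058]
tool_rot: [[-0.993, 0.122, 0.002], [0.122, 0.993, -0.0], [-0.002, -0.0, -1.0]]
force: [-1.9, 2.3, 5.8]
gripper_width: 0.0295
grasp_force: 109.6
```

Call:
arm_command:
  deltas: [0, 0, -0.02, 0, 0, 0, -0.04, 0, 0, 0, -0.08, 0, 0, 0, -0.1, 0, 0, 0, -0.1, 0, 0, 0, 0, 0, 0, 0, 0, 0, 0, 0, 0, 0]

```text
time: 18.18
eef_pos: [0.4336, -0.172, 0.0876]
tool_rot: [[-0.993, 0.122, -0.003], [0.122, 0.993, 0.001], [0.003, 0.001, -1.0]]
force: [0.1, 1.0, -4.5]
gripper_width: 0.0293
grasp_force: 109.4
```

```bash
python3 plan.py "tray(32,.085,True)"; python3 - <<'E'
from h import *
c=cams.capture("scene")["img"]; save("g32b",cv2.resize(c[110:250,180:320],(400,400),interpolation=cv2.INTER_CUBIC))
E
```

```text
t=18.18 TCP [ 0.4336 -0.172   0.0876] th 3.020 w 0.0293 gf 109.4 F [ 0.1  1.  -4.5] j6now -1.95 j6tgt -1.44
turn total -0.182 -> rows>= 2 | shift xyz total [-0.736  1.05   0.011] -> rows>= 9 per row [-0.082  0.117  0.001]
```

View pics/g32b.png

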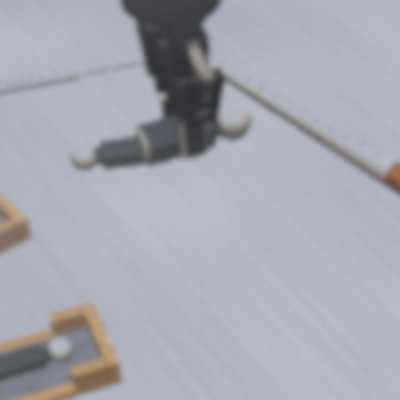

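The 32 is lifted level, weighs 4.5 N, and lines up in the picture with the 25 behind it. Moving it to tray_32.

Call:
arm_command:
  deltas: [0, 0, 0, -0.09, 0, 0, 0, -0.09, -0.05, 0.07, 0, 0, -0.07, 0.1, 0, 0, -0.08, 0.115, 0, 0, -0.08, 0.115, 0, 0, -0.08, 0.115, 0, 0, -0.08, 0.115, 0, 0, -0.08, 0.115, 0, 0, -0.08, 0.115, 0, 0]

```text
time: 19.07
eef_pos: [0.5795, 0.0469, 0.0862]
tool_rot: [[-1.0, -0.02, -0.005], [-0.02, 1.0, 0.0], [0.005, 0.0, -1.0]]
force: [0.6, -0.8, -4.7]
gripper_width: 0.0296
grasp_force: 109.6
```

Call:
arm_command:
  deltas: [-0.07, 0.1, 0, 0, -0.05, 0.06, 0, 0, -0.016, 0.03, 0, 0, 0, 0, 0, 0, 0, 0, 0, 0, 0, 0, 0, 0]

```text
time: 19.57
eef_pos: [0.6123, 0.0922, 0.088]
tool_rot: [[-1.0, -0.019, -0.003], [-0.019, 1.0, -0.001], [0.003, -0.001, -1.0]]
force: [-0.4, -0.4, -4.6]
gripper_width: 0.0296
grasp_force: 109.7
```

```bash
python3 plan.py "tray(32,.0118,True)"
```

```text
t=19.57 TCP [0.6123 0.0922 0.088 ] th -3.123 w 0.0296 gf 109.7 F [-0.4 -0.4 -4.6] j6now -1.53 j6tgt 4.84
turn total -0.003 -> rows>= 1 | shift xyz total [0.001 0.008 0.305] -> rows>= 3 per row [0.    0.003 0.102]
```

Call:
arm_command:
  deltas: [0, 0.008, 0.06, 0, 0, 0, 0.08, 0, 0, 0, 0.08, 0, 0, 0, 0.04, 0, 0, 0, 0.02, 0, 0, 0, 0.008, 0, 0, 0, 0.004, 0, 0, 0, 0, 0, 0, 0, 0, 0]

```text
time: 20.32
eef_pos: [0.6146, 0.0954, 0.0178]
tool_rot: [[-1.0, -0.019, 0.003], [-0.019, 1.0, 0.0], [-0.003, 0.0, -1.0]]
force: [-0.1, -0.4, -3.9]
gripper_width: 0.0291
grasp_force: 109.6
```

Call:
arm_command:
  deltas: [0, 0, 0.004, 0, 0, 0, 0.004, 0, 0, 0, 0, 0, 0, 0, 0, 0]

```text
time: 20.65
eef_pos: [0.6135, 0.0955, 0.0144]
tool_rot: [[-1.0, -0.02, 0.0], [-0.02, 1.0, 0.0], [-0.0, 0.0, -1.0]]
force: [-1.6, 0.3, -4.7]
gripper_width: 0.0288
grasp_force: 109.6
```

Call:
arm_command:
  deltas: [0, 0, 0.004, 0, 0, 0, 0.004, 0, 0, 0, 0, 0, 0, 0, 0, 0]

```text
time: 20.98
eef_pos: [0.6134, 0.0954, 0.0121]
tool_rot: [[-1.0, -0.02, -0.0], [-0.02, 1.0, 0.0], [0.0, 0.0, -1.0]]
force: [0.2, -0.2, -5.4]
gripper_width: 0.0295
grasp_force: 109.6
```

Call:
arm_command:
  deltas: [0, 0, 0.004, 0, 0, 0, 0, 0, 0, 0, 0, 0]

```text
time: 21.23
eef_pos: [0.6136, 0.0954, 0.0119]
tool_rot: [[-1.0, -0.019, 0.0], [-0.019, 1.0, 0.0], [-0.0, 0.0, -1.0]]
force: [-2.5, 0.2, 0.1]
gripper_width: 0.0293
grasp_force: 110.2
```

Contact. Release and lift.

Call:
arm_command:
  deltas: [0, 0, 0, 0, 0, 0, 0, 0, 0, 0, 0, 0, 0, 0, 0, 0]
  fingers: 0.4

```text
time: 21.57
eef_pos: [0.6142, 0.0955, 0.0121]
tool_rot: [[-1.0, -0.02, 0.002], [-0.02, 1.0, 0.0], [-0.002, 0.0, -1.0]]
force: [0.1, -0.0, 1.6]
gripper_width: 0.0598
grasp_force: 0.0
```

Call:
arm_command:
  deltas: [0, 0, -0.04, 0, 0, 0, -0.08, 0, 0, 0, -0.12, 0, 0, 0, -0.08, 0]

```text
time: 21.9
eef_pos: [0.6144, 0.0955, 0.0944]
tool_rot: [[-1.0, -0.02, 0.003], [-0.02, 1.0, 0.0], [-0.003, 0.0, -1.0]]
force: [0.0, -0.5, 0.6]
gripper_width: 0.0599
grasp_force: 0.0
```

```bash
python3 plan.py "punch(25,.09)"
```

```text
t=21.90 TCP [0.6144 0.0955 0.0944] th -3.122 w 0.0599 gf 0.0 F [ 0.  -0.5  0.6] j6now -1.53 j6tgt 4.53
turn total 0.525 -> rows>= 4 | shift xyz total [ 0.054 -1.685  0.018] -> rows>= 12 per row [ 0.005 -0.14   0.001]
```

Call:
arm_command:
  deltas: [0, 0, 0, 0.132, 0, 0, 0, 0.131, 0, 0, 0, 0.131, 0, 0, 0, 0.131, 0.005, -0.1, 0, 0, 0.005, -0.14, 0, 0, 0.005, -0.14, 0, 0, 0.005, -0.14, 0, 0, 0.005, -0.14, 0, 0, 0.005, -0.14, 0, 0]
  newtons: 90

```text
time: 22.73
eef_pos: [0.5296, -0.0878, 0.0925]
tool_rot: [[-0.924, 0.382, 0.002], [0.382, 0.924, -0.0], [-0.002, 0.0, -1.0]]
force: [0.2, 0.0, -0.2]
gripper_width: 0.0596
grasp_force: 0.0
```

Call:
arm_command:
  deltas: [0.005, -0.14, 0, 0, 0.005, -0.14, 0, 0, 0.005, -0.14, 0, 0, 0.005, -0.14, 0, 0, 0.004, -0.14, 0, 0, 0, -0.14, 0.01, 0, 0, -0.045, 0.01, 0, 0, 0, 0, 0, 0, 0, 0, 0]

```text
time: 23.48
eef_pos: [0.4399, -0.2886, 0.0867]
tool_rot: [[-0.923, 0.384, 0.001], [0.384, 0.923, 0.001], [-0.0, 0.001, -1.0]]
force: [0.1, 1.0, 0.0]
gripper_width: 0.0599
grasp_force: 0.0
```

```bash
python3 plan.py "punch(25,.004)"; python3 - <<'E'
from h import *
c=cams.capture("scene")["img"]; o=[cv2.resize(c[110:230,170:290],(400,400),interpolation=cv2.INTER_CUBIC),cv2.resize(c[240:360,160:280],(400,400),interpolation=cv2.INTER_CUBIC)]
save("g25",np.hstack(o))
E
```

```text
t=23.48 TCP [ 0.4399 -0.2886  0.0867] th 2.747 w 0.0599 gf 0.0 F [0.1 1.  0. ] j6now -1.87 j6tgt -1.76
turn total -0.002 -> rows>= 1 | shift xyz total [-0.002  0.002  0.331] -> rows>= 3 per row [-0.001  0.001  0.11 ]
```

View pics/g25.png

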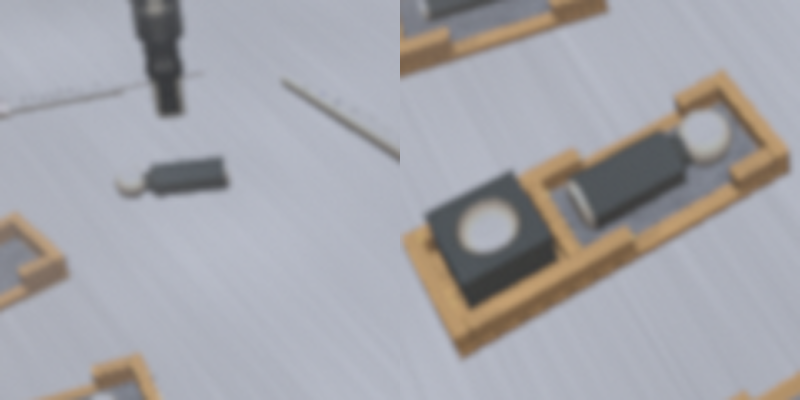

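The 32 lies in its trough, and the gripper stands above the 25 shank.

Call:
arm_command:
  deltas: [0, 0, 0.1, 0, 0, 0, 0.1, 0, 0, 0, 0.07, 0, 0, 0, 0.04, 0, 0, 0, 0.016, 0, 0, 0, 0, 0, 0, 0, 0, 0]

```text
time: 24.12
eef_pos: [0.4408, -0.2885, 0.0058]
tool_rot: [[-0.924, 0.382, 0.001], [0.382, 0.924, -0.001], [-0.002, -0.0, -1.0]]
force: [-0.1, 0.1, -0.1]
gripper_width: 0.0597
grasp_force: 0.0
```

Call:
arm_command:
  deltas: [0, 0, 0, 0, 0, 0, 0, 0, 0, 0, 0, 0, 0, 0, 0, 0, 0, 0, 0, 0, 0, 0, 0, 0, 0, 0, 0, 0]
  fingers: -1

```text
time: 24.7
eef_pos: [0.4406, -0.289, 0.0064]
tool_rot: [[-0.924, 0.383, 0.002], [0.383, 0.924, -0.001], [-0.002, -0.0, -1.0]]
force: [-1.2, 1.4, 5.6]
gripper_width: 0.0226
grasp_force: 89.4
```

Call:
arm_command:
  deltas: [0, 0, -0.02, 0, 0, 0, -0.04, 0, 0, 0, -0.08, 0, 0, 0, -0.1, 0, 0, 0, -0.1, 0, 0, 0, 0, 0, 0, 0, 0, 0, 0, 0, 0, 0]

```text
time: 25.37
eef_pos: [0.4391, -0.288, 0.0886]
tool_rot: [[-0.924, 0.383, -0.002], [0.383, 0.924, 0.001], [0.002, 0.001, -1.0]]
force: [-0.2, 0.1, -3.0]
gripper_width: 0.0224
grasp_force: 88.6
```

```bash
python3 plan.py "tray(25,.085,False)"; python3 - <<'E'
from h import *
c=cams.capture("scene")["img"]; save("g25b",cv2.resize(c[90:210,160:280],(400,400),interpolation=cv2.INTER_CUBIC))
E
```

```text
t=25.37 TCP [ 0.4391 -0.288   0.0886] th 2.749 w 0.0224 gf 88.6 F [-0.2  0.1 -3. ] j6now -1.87 j6tgt -2.12
turn total -0.682 -> rows>= 5 | shift xyz total [-0.738 -0.009  0.014] -> rows>= 5 per row [-0.148 -0.002  0.003]
```

View pics/g25b.png

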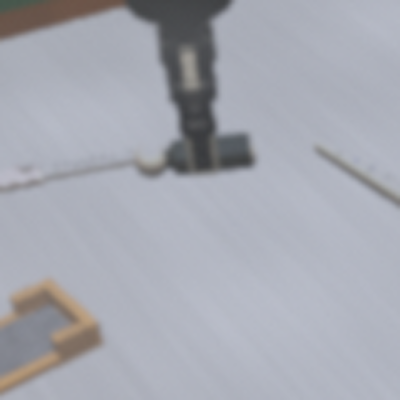

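The 25 is held level. Punch yaw (-0.39 to 0.14) ends along tray +x, so no flip is right.

Call:
arm_command:
  deltas: [0, 0, 0, -0.136, 0, 0, 0, -0.137, 0, 0, 0, -0.136, 0, 0, 0, -0.137, 0, 0, 0, -0.136, -0.06, 0, 0, 0, -0.12, 0, 0, 0, -0.13, -0.003, 0, 0, -0.13, -0.003, 0, 0, -0.13, -0.003, 0, 0]

```text
time: 26.25
eef_pos: [0.5812, -0.2696, 0.0869]
tool_rot: [[-0.99, -0.142, -0.004], [-0.142, 0.99, 0.002], [0.004, 0.003, -1.0]]
force: [1.0, -0.9, -1.7]
gripper_width: 0.0223
grasp_force: 88.5
```

Call:
arm_command:
  deltas: [-0.11, 0, 0, 0, -0.058, 0, 0, 0, 0, 0, 0, 0, 0, 0, 0, 0, 0, 0, 0, 0]

```text
time: 26.67
eef_pos: [0.6211, -0.2643, 0.0877]
tool_rot: [[-0.99, -0.142, -0.004], [-0.142, 0.99, 0.002], [0.004, 0.002, -1.0]]
force: [-0.2, -0.5, -3.4]
gripper_width: 0.0225
grasp_force: 88.6
```

```bash
python3 plan.py "tray(25,.0124,False)"
```

```text
t=26.67 TCP [ 0.6211 -0.2643  0.0877] th -2.999 w 0.0225 gf 88.6 F [-0.2 -0.5 -3.4] j6now -2.20 j6tgt 4.17
turn total -0.001 -> rows>= 1 | shift xyz total [-0.004  0.001  0.301] -> rows>= 3 per row [-0.001  0.     0.1  ]
```

Call:
arm_command:
  deltas: [0, 0, 0.06, 0, 0, 0, 0.08, 0, 0, 0, 0.08, 0, 0, 0, 0.04, 0, 0, 0, 0.02, 0, 0, 0, 0.006, 0, 0, 0, 0.004, 0, 0, 0, 0, 0, 0, 0, 0, 0]

```text
time: 27.42
eef_pos: [0.6236, -0.265, 0.019]
tool_rot: [[-0.99, -0.142, 0.002], [-0.142, 0.99, -0.001], [-0.002, -0.002, -1.0]]
force: [-0.3, -0.6, -2.6]
gripper_width: 0.0221
grasp_force: 88.6
```

Call:
arm_command:
  deltas: [0, 0, 0.004, 0, 0, 0, 0.004, 0, 0, 0, 0, 0, 0, 0, 0, 0]

```text
time: 27.75
eef_pos: [0.6228, -0.2645, 0.0153]
tool_rot: [[-0.99, -0.142, 0.0], [-0.142, 0.99, 0.0], [-0.0, 0.0, -1.0]]
force: [-1.1, -0.7, -2.3]
gripper_width: 0.0224
grasp_force: 88.6
```

Call:
arm_command:
  deltas: [0, 0, 0.004, 0, 0, 0, 0.004, 0, 0, 0, 0, 0, 0, 0, 0, 0]

```text
time: 28.08
eef_pos: [0.6226, -0.2644, 0.0131]
tool_rot: [[-0.99, -0.142, -0.0], [-0.142, 0.99, 0.0], [0.0, 0.0, -1.0]]
force: [-0.7, -1.0, -2.0]
gripper_width: 0.0227
grasp_force: 88.6
```

Call:
arm_command:
  deltas: [0, 0, 0.004, 0, 0, 0, 0, 0, 0, 0, 0, 0]

```text
time: 28.33
eef_pos: [0.6229, -0.2646, 0.0125]
tool_rot: [[-0.99, -0.142, 0.0], [-0.142, 0.99, -0.0], [-0.0, -0.0, -1.0]]
force: [-1.0, -0.1, -1.4]
gripper_width: 0.0226
grasp_force: 88.8
```

Call:
arm_command:
  deltas: [0, 0, 0.003, 0, 0, 0, 0, 0, 0, 0, 0, 0]

```text
time: 28.58
eef_pos: [0.6229, -0.2646, 0.0125]
tool_rot: [[-0.99, -0.142, 0.001], [-0.142, 0.99, -0.0], [-0.001, -0.0, -1.0]]
force: [-2.2, 0.8, 3.4]
gripper_width: 0.0223
grasp_force: 89.2
```

Call:
arm_command:
  deltas: [0, 0, 0, 0, 0, 0, 0, 0, 0, 0, 0, 0, 0, 0, 0, 0]
  fingers: 0.25

```text
time: 28.92
eef_pos: [0.6229, -0.2646, 0.0114]
tool_rot: [[-0.99, -0.142, 0.0], [-0.142, 0.99, -0.0], [-0.0, -0.0, -1.0]]
force: [0.9, 0.6, -0.6]
gripper_width: 0.0533
grasp_force: 0.0
```

Call:
arm_command:
  deltas: [0, 0, -0.04, 0, 0, 0, -0.08, 0, 0, 0, -0.12, 0, 0, 0, -0.12, 0, 0.1, 0, -0.1, 0, 0.14, 0, -0.04, 0, 0.14, 0, 0, 0, 0.14, 0, 0, 0, 0.12, 0, 0, 0, 0, 0, 0, 0]

```text
time: 29.75
eef_pos: [0.4597, -0.2877, 0.1372]
tool_rot: [[-0.99, -0.139, -0.003], [-0.139, 0.99, -0.0], [0.003, -0.0, -1.0]]
force: [-0.0, 0.1, -0.3]
gripper_width: 0.0533
grasp_force: 0.0
```

```bash
python3 - <<'E'
from h import *
i=cams.capture("scene")["img"][110:420,80:500]; save("end",cv2.resize(i,(800,590),interpolation=cv2.INTER_CUBIC))
E
```

```text
(no output)
```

View pics/end.png

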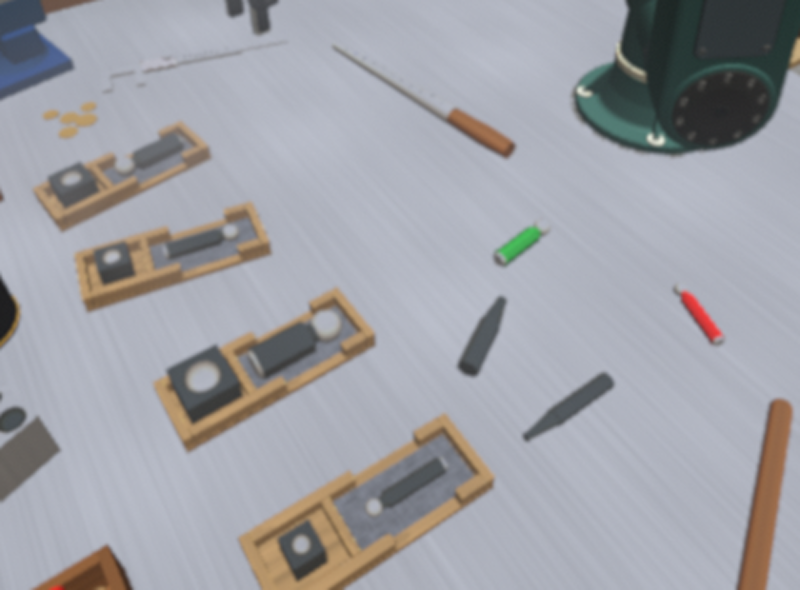

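All four punches lie in their matching troughs, with the drifts and look-alikes untouched (crop positions (155,155), (205,240), (295,345) and (405,485)). Handing in.

Call:
arm_command:
  deltas: [0, 0, 0, 0, 0, 0, 0, 0, 0, 0, 0, 0]

```text
time: 30.05
eef_pos: [0.4656, -0.2873, 0.1369]
tool_rot: [[-0.99, -0.143, 0.001], [-0.143, 0.99, -0.0], [-0.001, -0.0, -1.0]]
force: [0.7, -0.4, -1.8]
gripper_width: 0.0534
grasp_force: 0.0
```

```bash
python3 -c "
from rig import robot; print(robot.finish_job())"
```

```text
the job is handed in; nothing more can be done
None
```

All four punches lie in the troughs of their matching dies, the two drifts were not touched, and the job was handed in at about 30 s; the hand-in gave no verdict, so I checked this only by eye in the last camera picture.

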